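# Ready the filter photometer for the next reading

### The arm

A 6-joint arm with a two-finger parallel gripper is mounted at the origin on a cart in front of the work surface, level with it; the furniture and walls round the work are solid. World frame = base frame: x ahead of the robot, y to its left, z up, the work surface at z = 0. Lengths are in mm, angles in degrees, forces in N, time in s.
With the tool pointing down it reaches from about 350 to 850 mm from the base axis. Payload 8.1 kg.
Tool frame: the origin (TCP) lies on the centre line of the jaws, within the pads' length; the fingertips stand 14 mm ahead of it and the grasp point (between the pads) lies 5 mm behind it; z points along the fingers, y is the line along which they close (so a half turn about z gives the same grasp; the last joint's range is limited). The gripper opens to 85 mm and grips with 20 to 120 N. Pads are 22 mm wide; open, the fingers measure 114 mm over their backs; the gripper's body (76 mm by 85 mm) begins 54 mm behind the grasp point. The pads swing forward as they close: fully open they stand 13 mm farther back than shut.
Start: joints at [65.352, 7.471, 85.268, -0, 87.261, -4.893], TCP at [202.784, 564.698, 245.292] pointing down, gripper open.
Joint ranges: [-169.43, 169.43], [-51.17, 129.36], [1.28, 143.12], [-76.62, 256.62], [0, 156.53], [-152.29, 152.29]. Speed limits (degrees/s): [136.94, 136.94, 159.86, 180, 180, 180].

### API

Orientations are given as [roll, pitch, yaw] about the fixed x, y, z axes, in that order (R = Rz(yaw) Ry(pitch) Rx(roll)).
In Python, from bench import sense, snapshot, camera_info, hand_in gives the robot as it stands. The module is installed in compiled form; this text tells all that it offers.
- The arm moves only by the tool apply_moves, never from a script. Its argument "deltas" is a list of rows, each a list of 7 numbers: the shift along the tool's x, y, z scaled (see below), then the turn, a rotation vector about the tool's x, y, z scaled (see below), then the opening, from 0 (shut) to 1 (fully open). In form: [[dx, dy, dz, ax, ay, az, claw], ...]. A call has 1 to 8 rows; each row shifts and turns the commanded pose from where the row before left it, along the tool's axes as they then stand; what a row does not reach is not made up. The controller multiplies each number of a shift by 0.03 m and each number of a turn by 0.08 rad. A row lasts 1/8 s, in which the tool goes at most 62.5 mm and 10.7 degrees, less where a joint would pass 70% of its speed; a pose out of reach is approached as far as the arm can. A call with a number of a shift or a turn outside -1 to 1 is refused whole. A call with a gripper value outside its range is refused whole. The fingers move at their own pace and stop on an object; "grip_force" is the grip in N (left out, the last holds). Time passes only in rows, so rows that do not move let the fingers close. It gives the time, the measured TCP pose, the force, the opening and the grip force at its end, in the units of the state.
- sense(): the state, without advancing time (a new reading comes with each control period).
- snapshot(name): name is "scene" or "top" or "wrist"; returns the picture (384x512x3 uint8, red, green, blue); there is no depth.
- camera_info(name): a dict with "vertical_fov" (degrees; the focal length in pixels is half the picture's height over the tangent of half this angle, whatever the lens; pixels are square), "cx", "cy" (the principal point, pixels), "origin" and "rotation" of the camera in the world; the wrist camera has in their place "tool_from_camera" (4x4, takes a point from camera to tool coordinates, whose origin is the TCP and whose axes are the flange's). Camera axes: x right, y up, looking along -z (the intrinsics and any distortion apply to the point x, -y, -z); pixel columns grow to the right and rows downward; lengths in mm; the calibration is good to about 2 mm. A picture is of the moment at which its call begins: read the wrist's pose just before it. camera_info takes no time and is no camera call.
- hand_in(): hands the job in; it is judged then, once.
The state is a dict: "time": time; "joint_pos": joint angles; "qd": joint speeds; "joint_efforts": joint torques, N m; "tool_pos": TCP position; "tcp_rot": TCP orientation; "ft_force": force on the tool from outside, world axes, zero at the start; "wrist_torque": the same for the moment, N m; "finger_gap": finger opening in mm; "grip_force": force on a finger pad.
Only numpy, scipy, OpenCV 4.12 (cv2) and the standard library are available. Lean on these libraries where they do the work, as an engineer would, in place of code of your own. Each camera call takes 0.05 s, during which the arm holds its last target. There are 200 camera calls.

### The job

The dark check of the filter photometer is over: get it ready for the next reading. Draw the dark plate up out of the light slot and stand it fully home in the empty park slot in front of it, and set the filter sleeve to 8: the sleeve is locked while it is down, so lift it, turn it, and let it drop fully home at the number. Leave the bottles and the test cassette where they are.

Things in the scene. Friction and masses are not known exactly. Their poses are not given: they have to be found in the camera images.
- photometer: white bench instrument fixed on the desk, case 180 (x) x 250 (y) x 40 mm high, green readout at its front right; origin at the centre of its underside, z up, front (-x) toward the robot. A black cell block with two plate slots stands on its left half: 156 (x) x 44 (y) mm, centred at y = +60 mm, top at z = 85 mm. A finned lamp housing (z to 74 mm) stands left of the rear slot.
- light_slot (a point): centre of the mouth of the light slot, on the cell block's top: the rear one, beside the lamp. 48.5 mm along the photometer's x, 6.5 mm along its y, 45 mm deep, mouth chamfered 2 mm
- park_slot (a point): centre of the mouth of the park slot, on the cell block's top: the front one, 74 mm in front of the light slot, same size and direction
- dark_plate: thin upright plate in the light slot, 46 mm wide (x), 4 mm thick (y), 85 mm tall, 45 g, aluminium with a grey ribbed grip rail, 46 x 10 x 13 mm, along its top edge; origin at the middle of its lower edge, z up. Home in a slot its origin is 45 mm below the mouth and its top 40 mm above. Either face may look to the left
- plate_grip (a point): centre of the plate's grip rail, 78.5 mm above its lower edge; pinch it across the 10 mm (the plate's y)
- filter_sleeve (a joint): angle of the black ribbed filter sleeve, rad: 0 at numeral 1, growing clockwise seen from above, 0.5236 (30 degrees) a number, stops just below 1 and above 10. It locks only at the numbers, with 0.04 rad of play, and may have been left up, between two of them. The numeral on the drum at the white pointer is the setting; at 1 the pointer stands 135 degrees counter-clockwise from the photometer's x
- sleeve_lift (a joint): lift of the filter sleeve, m: 0 fully down, 0.008 at the upper stop. A spring presses it down with 5 to 7 N. Studs under it lie between the teeth of a crown: lifted more than 0.0045 it turns freely, less and the teeth hold it. Let go near a number it drops in by itself; on top of a tooth it stays up
- sleeve_grip (a point): grip point on the sleeve's vertical axis, at photometer x = +37, y = -58, z = 83 mm when down; moves with the sleeve. The barrel is 41 mm in diameter, from 23 mm below to 11 mm above this point, on a skirt 60 mm in diameter and 8 mm high; below it the fixed numeral drum, 89 mm in diameter, top at z = 52 mm
- sleeve_pointer (a point): outer end of the white pointer on the sleeve's skirt, 31 mm from the axis
- dropper_1: dropper bottle with a red cap, 25 mm in diameter, 74 mm high, standing left of the photometer; origin under its centre
- dropper_3: brown dropper bottle with a white cap, 25 mm in diameter, 74 mm high, standing left of the photometer; origin under its centre
- cassette_1: white test cassette, 70 x 22 x 6 mm, lying in front of the photometer; origin under its centre
Not all that is in view belongs to the job. There is more than one size of the dark_plate; the job needs the middle-sized.

How it is judged (in metres and radians):
At the end, for the whole second after the job is handed in: the filter sleeve stands at numeral 8 (within 0.1 rad of 3.665) and is fully down (lift under 1.5 mm); the dark plate rests upright (within 0.12 rad) in the park slot, its lower edge within 5 mm of the slot's centre seen from above and within 3.5 mm of the slot's floor (value of joint filter_sleeve between 3.565 and 3.765 rad and value of joint sleeve_lift below 0.0015 m and horizontal distance between dark_plate and park_slot below 0.005 m and z of dark_plate in the frame of photometer between 0.037 and 0.0435 m and angle between dark_plate's own z axis and vertical below 0.12 rad and linear speed of dark_plate below 0.02 m/s); the robot touches nothing.
It fails at once if the red-capped dropper bottle is pushed aside (more than 30 mm) (distance of dropper_1 from where it was at the start of the episode above 0.03 m).
It fails at once if the brown dropper bottle is pushed aside (more than 30 mm) (distance of dropper_3 from where it was at the start of the episode above 0.03 m).
It fails at once if the test cassette is pushed aside (more than 30 mm) (distance of cassette_1 from where it was at the start of the episode above 0.03 m).
It also fails if it takes over 67 s, if anything falls off the work surface, if the arm or the gripper's body presses on something with over 40 N, if the wrist force passes 120 N, or if a joint passes its speed limit or range.

## Working session

There is one attempt and no reset: what is moved stays moved. The work goes in short steps, Python scripts to look and compute and a tool call to move; the robot and the scene stay as the last step left them, time stands still between calls to the robot, and variables do not carry over. Pictures are saved under pics/ and viewed, at most 10 in all, crops included, and the job is handed in when it is done.

Besides the shell and the picture viewer there is one more tool, called after "Call:" as name(argument=value, ...), one argument or row to a line, values as JSON. apply_moves: Moves the arm, as the interface text tells. Its arguments: {"type":"object","properties":{"deltas":{"type":"array"},"grip_force":{"type":"number"}},"required":["deltas"]}

```bash
mkdir -p pics
cat > h.py <<'E'
import numpy as np, cv2
from bench import sense, snapshot, camera_info
E
python3 - <<'E'
from h import *
s=sense(); print({k:np.round(v,3).tolist() for k,v in s.items()})
for n in ("scene","top","wrist"):
    print(n,{k:np.round(v,4).tolist() if not isinstance(v,str) else v for k,v in camera_info(n).items()})
    cv2.imwrite(f"pics/{n}0.png",snapshot(n)[:,:,::-1])
a=cv2.imread("pics/scene0.png");b=cv2.imread("pics/top0.png");
cv2.imwrite("pics/a0.png",cv2.resize(b,(800,600),interpolation=cv2.INTER_CUBIC))
E
```

```text
{'time': 0.0, 'joint_pos': [65.351, 7.517, 85.328, 0.001, 87.262, -4.892], 'qd': [0.092, -0.051, -0.026, 0.039, 0.002, -0.019], 'joint_efforts': [0.002, -56.94, -50.056, 0.0, 0.014, 0.0], 'tool_pos': [202.559, 564.223, 244.235], 'tcp_rot': [-179.894, -0.01, 160.244], 'ft_force': [-0.969, 0.397, 0.373], 'wrist_torque': [-0.052, -0.032, 0.002], 'grip_force': 0.0, 'finger_gap': 85.385}
scene {'vertical_fov': 43.7222, 'cx': 256.7364, 'cy': 200.2729, 'origin': [-23.4398, -269.025, 623.3784], 'rotation': [52.8111, 0.9301, -58.0456]}
top {'vertical_fov': 45.157, 'cx': 257.3804, 'cy': 195.08, 'origin': [420.6362, 125.7489, 945.9199], 'rotation': [8.3239, -2.0171, -88.445]}
wrist {'vertical_fov': 65.5828, 'cx': 257.2839, 'cy': 189.7554, 'tool_from_camera': [[0.0004, 0.946, 0.3242, 82.9654], [1.0, -0.0007, 0.0007, 0.1897], [0.0009, 0.3242, -0.946, -128.5265], [0.0, 0.0, 0.0, 1.0]]}
```

View pics/a0.png

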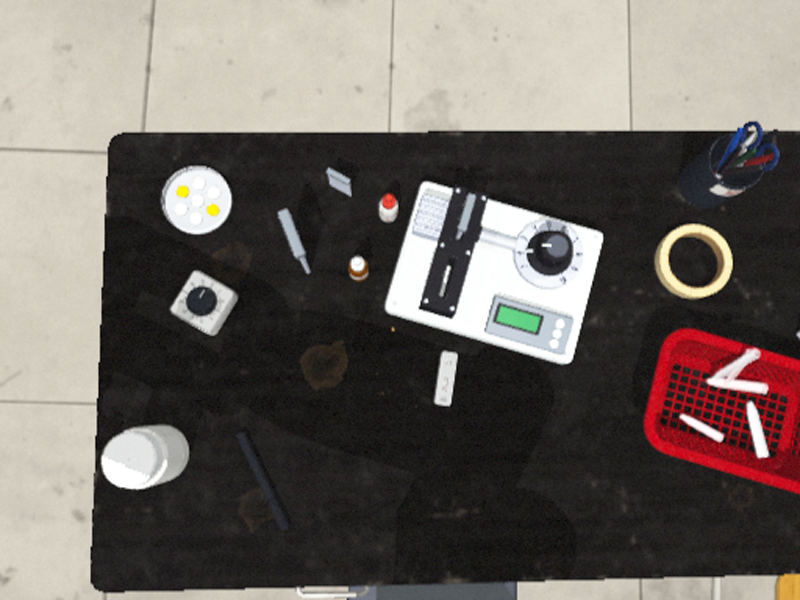

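View pics/scene0.png

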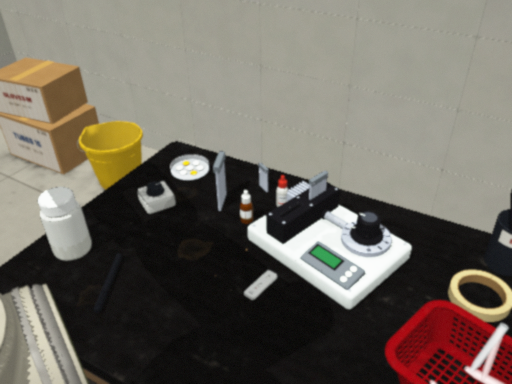

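The three candidate plates in the top picture (800x600 view) are: one standing in the light slot at (467,215), a larger one standing free at (293,240), and a small one at (340,181). The one in the light slot is middle-sized and is the one the job needs. The park slot is at (445,280) and the sleeve at (552,247).

```bash
cat >> h.py <<'E'
from scipy.spatial.transform import Rotation as Ro
def pose(s=None):
    s=s or sense(); T=np.eye(4); T[:3,:3]=Ro.from_euler('xyz',s['tcp_rot'],degrees=True).as_matrix(); T[:3,3]=s['tool_pos']; return T
def cam(n,T=None):
    c=camera_info(n); f=192/np.tan(np.radians(c['vertical_fov']/2))
    if n=='wrist': M=(pose() if T is None else T)@np.array(c['tool_from_camera'])
    else:
        M=np.eye(4); M[:3,:3]=Ro.from_euler('xyz',c['rotation'],degrees=True).as_matrix(); M[:3,3]=c['origin']
    return M,f,c['cx'],c['cy']
def ray(C,u,v):
    M,f,cx,cy=C; d=M[:3,:3]@np.array([(u-cx)/f,-(v-cy)/f,-1]); return M[:3,3],d/np.linalg.norm(d)
def onz(C,u,v,z):
    o,d=ray(C,u,v); return o+d*(z-o[2])/d[2]
def proj(C,p):
    M,f,cx,cy=C; q=M[:3,:3].T@(np.asarray(p)-M[:3,3]); return np.array([cx+f*q[0]/-q[2],cy-f*q[1]/-q[2]])
def tri(rays):
    A=np.zeros((3,3));b=np.zeros(3)
    for o,d in rays: P=np.eye(3)-np.outer(d,d);A+=P;b+=P@o
    p=np.linalg.solve(A,b); return p,[np.linalg.norm((np.eye(3)-np.outer(d,d))@(p-o)) for o,d in rays]
E
python3 - <<'E'
from h import *
print(camera_info("top").keys())
T=cam("top");S=cam("scene");k=.64
print("drum",onz(T,548*k,253*k,52)); print("knob",onz(T,553*k,246*k,94))
print("park",onz(T,445*k,281*k,85),"plate",onz(T,467*k,212*k,125))
for p in [(425,182),(603,232),(573,363),(385,312)]: print(onz(T,p[0]*k,p[1]*k,40))
print("knob tri",tri([ray(T,553*k,246*k),ray(S,368,221)]))
print("drop",onz(T,388*k,203*k,74),onz(T,358*k,264*k,74))
E
```

```text
dict_keys(['vertical_fov', 'cx', 'cy', 'origin', 'rotation'])
drum [625.09284141 -86.41487262  52.        ]
knob [624.41275804 -82.60038996  94.        ]
park [578.36770882  47.58447542  85.        ] plate [654.34846935  26.80101705 125.        ]
[716.80606745  72.05924443  40.        ]
[ 658.29969016 -161.46292434   40.        ]
[ 486.66916677 -120.80151883   40.        ]
[544.17914917 118.94209868  40.        ]
knob tri (array([626.82329182, -84.83305729,  82.1123862 ]), [np.float64(0.7602578461426546), np.float64(0.760257846142611)])
drop [676.77084137 119.65341879  74.        ] [598.01957424 154.19568775  74.        ]
```

Call:
apply_moves(
  deltas=[
    [-0.5,-0.35,0,0,0,0,1],
    [-1,-0.69,0,0,0,0,1],
    [-1,-0.69,0,0,0,0,1],
    [-1,-0.69,0,0,0,0,1],
    [-1,-0.69,0,0,0,0,1],
    [-1,-0.69,0,0,0,0,1],
    [-1,-0.69,0,0,0,0,1],
    [-1,-0.69,0,0,0,0,1],
  ],
)

```text
time: 1.15
tool_pos: [362.7, 340.3, 245.2]
tcp_rot: [-180.0, 0.0, 160.2]
ft_force: [0.9, 0.7, 0.3]
finger_gap: 85.2
grip_force: 0.0
```

Call:
apply_moves(
  deltas=[
    [-1,-0.69,0,0,0,0,1],
    [-1,-0.69,0,0,0,0,1],
    [-1,-0.69,0,0,0,0,1],
    [-1,-0.69,0,0,0,0,1],
    [-1,-0.69,0,0,0,0,1],
    [-1,-0.69,0,0,0,0,1],
    [-1,-0.69,0,0,0,0,1],
    [-1,-0.69,0,0,0,0,1],
  ],
)

```text
time: 2.15
tool_pos: [532.1, 103.3, 245.2]
tcp_rot: [-180.0, 0.0, 160.2]
ft_force: [0.6, 0.2, -0.1]
finger_gap: 85.2
grip_force: 0.0
```

Call:
apply_moves(
  deltas=[
    [-1,-0.69,0,0,0,0,1],
    [-1,-0.69,0,0,0,0,1],
    [-1,-0.69,0,0,0,0,1],
    [-0.5,-0.35,0,0,0,0,1],
    [0,0,0,0,0,-0.98,1],
    [0,0,0,0,0,0,1],
    [0,0,0,0,0,0,1],
  ],
)

```text
time: 3.02
tool_pos: [605.9, 1.9, 245.3]
tcp_rot: [180.0, -0.0, 164.7]
ft_force: [0.0, 0.3, -0.2]
finger_gap: 85.1
grip_force: 0.0
```

Run:
```python
from h import *
T=pose(); np.save("T1.npy",T); im=snapshot("wrist")[:,:,::-1]; cv2.imwrite("pics/w1.png",im)
s=sense();print(s['time'],s['tool_pos'],s['tcp_rot'])
cv2.imwrite("pics/w1b.png",cv2.resize(im,(800,600),interpolation=cv2.INTER_CUBIC))
```

```text
3.075 [605.91253516   1.94739237 245.38909691] [ 1.79998970e+02 -1.35360028e-03  1.64692966e+02]
```

View pics/w1b.png

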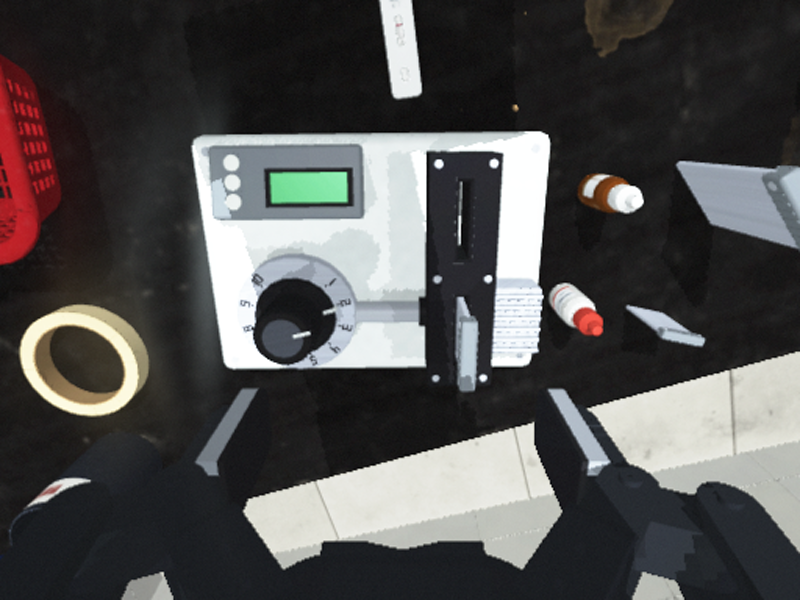

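The first wrist view shows the plate rail at (468,345), the block screws at (439,163), (494,163), (437,279), (487,279), (435,378) and (483,378), the park slot at (463,220), and the sleeve at (292,325) with its pointer end near (338,308), between 2 and 3. I'll take a second view from further over.

Call:
apply_moves(
  deltas=[
    [-0.5,0.4,0,0,0,0,1],
    [-0.9,0.5,0,0,0,0,1],
    [-0.6,0.4,0,0,0,0,1],
    [0,0,0,0,0,0,1],
    [0,0,0,0,0,0,1],
  ],
)

```text
time: 3.7
tool_pos: [673.7, 23.5, 245.1]
tcp_rot: [-180.0, -0.0, 164.7]
ft_force: [-0.1, -1.6, -0.3]
finger_gap: 85.3
grip_force: 0.0
```

Run:
```python
from h import *
T=pose(); np.save("T2.npy",T); im=snapshot("wrist")[:,:,::-1]; cv2.imwrite("pics/w2.png",im)
s=sense();print(s['time'],s['tool_pos'],s['tcp_rot'])
a=cv2.imread("pics/w1.png")
A=cv2.resize(a[80:256,140:330],None,fx=2.1,fy=3.0*.7,interpolation=cv2.INTER_CUBIC)
B=cv2.resize(im[30:206,90:280],None,fx=2.1,fy=2.1,interpolation=cv2.INTER_CUBIC)
cv2.imwrite("pics/v2.png",np.hstack([A,B]))
for n,i in (("1",a),("2",im)):
    g=cv2.cvtColor(i,cv2.COLOR_BGR2GRAY)
    # block: dark comp ; screws = bright small blobs
    m=(g>140).astype(np.uint8); k,l,st,c=cv2.connectedComponentsWithStats(m)
    for j in range(1,k):
        if 6<=st[j,4]<400: print(n,st[j].tolist(),np.round(c[j],2))
```

```text
3.75 [673.68592218  23.36814719 245.35958898] [-1.79986470e+02 -1.88717814e-02  1.64727424e+02]
1 [142, 98, 12, 12, 109] [147.32 103.86]
1 [313, 101, 6, 7, 30] [315.57 104.2 ]
1 [222, 103, 7, 10, 19] [225.63 107.  ]
1 [278, 102, 6, 6, 30] [280.33 104.5 ]
1 [499, 107, 13, 32, 234] [506.97 119.83]
1 [374, 112, 16, 14, 100] [379.37 117.62]
1 [227, 114, 2, 5, 6] [227.67 116.33]
1 [389, 117, 23, 19, 331] [399.75 126.47]
1 [492, 117, 5, 5, 17] [493.88 118.76]
1 [293, 138, 2, 18, 36] [293.5 146.5]
1 [278, 177, 5, 4, 16] [279.56 178.38]
1 [310, 176, 5, 5, 21] [312. 178.]
1 [293, 190, 8, 20, 90] [295.43 198.18]
1 [294, 205, 12, 44, 392] [299.71 224.04]
1 [380, 209, 4, 4, 12] [381.42 210.75]
1 [187, 212, 12, 5, 30] [192.03 213.93]
1 [277, 240, 4, 4, 13] [278.38 241.62]
1 [307, 240, 5, 4, 18] [308.78 241.5 ]
1 [18, 306, 40, 18, 176] [ 37.44 312.13]
1 [78, 366, 33, 18, 393] [ 95.24 376.67]
2 [215, 0, 19, 4, 48] [223.04   0.9 ]
2 [236, 30, 5, 6, 25] [237.8   32.76]
2 [274, 30, 5, 6, 25] [275.96  32.4 ]
2 [95, 35, 13, 13, 128] [101.18  41.09]
2 [255, 53, 6, 49, 271] [257.29  78.1 ]
2 [346, 57, 9, 14, 58] [349.1   64.05]
2 [359, 56, 23, 20, 353] [369.89  65.18]
2 [490, 93, 5, 5, 18] [491.89  94.89]
2 [272, 115, 6, 6, 28] [274.79 117.5 ]
2 [238, 116, 5, 5, 21] [240. 118.]
2 [256, 132, 5, 6, 23] [258.26 134.65]
2 [326, 136, 28, 26, 356] [336.61 145.72]
2 [378, 152, 49, 20, 325] [404.2  162.01]
2 [142, 154, 12, 6, 36] [147.42 156.36]
2 [350, 155, 5, 6, 26] [352.   157.54]
2 [240, 188, 5, 4, 18] [242.   189.67]
2 [272, 188, 5, 5, 22] [274.09 189.91]
2 [0, 265, 14, 13, 106] [  4.74 269.14]
2 [0, 315, 36, 42, 364] [ 11.46 335.  ]
```

View pics/v2.png

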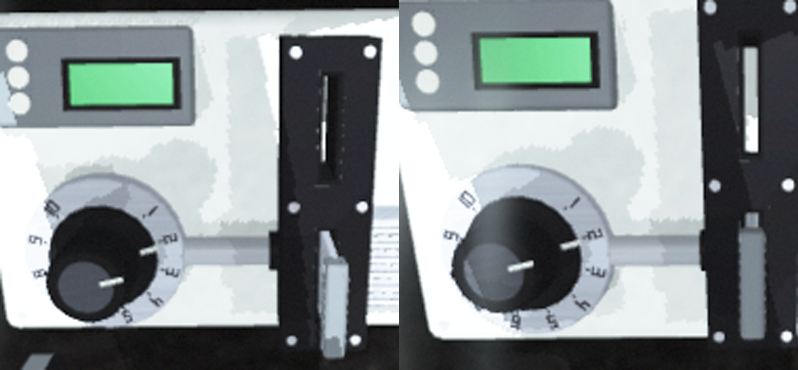

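View 2 shows the screws, the open park slot at about (257,78) and the rail at about (258,167) in picture pixels. The pointer stands just past "2", toward 3. Next I'll triangulate.

Run:
```python
from h import *
C1=cam("wrist",np.load("T1.npy"));C2=cam("wrist",np.load("T2.npy"))
S=[((280.33,104.5),(237.8,32.76)),((315.57,104.2),(275.96,32.4)),((279.56,178.38),(240,118)),((312,178),(274.79,117.5)),((278.38,241.62),(242,189.67)),((308.78,241.5),(274.09,189.91))]
P=[]
for a,b in S:
    p,e=tri([ray(C1,*a),ray(C2,*b)]);P.append(p);print("screw",p.round(1),np.round(e,1), onz(C1,*a,85).round(1),onz(C2,*b,85).round(1))
P=np.array([ (onz(C1,*a,85)+onz(C2,*b,85))/2 for a,b in S])
d=np.r_[P[4]-P[0],].reshape(1,3)+ (P[5]-P[1]); yaw=np.degrees(np.arctan2(d[0,1],d[0,0])); print("yaw",yaw,"centre",P.mean(0),"len",np.linalg.norm(P[4]-P[0]),np.linalg.norm(P[2]-P[0]),np.linalg.norm(P[1]-P[0]))
g1,g2=[cv2.cvtColor(cv2.imread(f"pics/w{i}.png"),cv2.COLOR_BGR2GRAY) for i in (1,2)]
for n,g,C,(u0,u1,v0,v1) in (("1",g1,C1,(175,218,188,222)),("2",g2,C2,(135,182,138,165))):
    m=np.zeros_like(g); m[v0:v1,u0:u1]=(g[v0:v1,u0:u1]>85); k,l,st,c=cv2.connectedComponentsWithStats(m)
    for j in range(1,k):
        if st[j,4]>8: print("ptr",n,st[j].tolist(),c[j].round(1))
# park slot dark region & rail, view2
def sub(g,u0,u1,v0,v1): print(g[v0:v1:2,u0:u1])
print("slot cols view2 row70,100"); print(g2[70,240:275],g2[100,240:275])
print("slot rows col252,263"); print(g2[40:115,253],g2[40:115,263])
print("rail rows 150,170"); print(g2[150,244:272],g2[170,244:272],g2[128:195,258])
```

```text
screw [545.8  40.7  85.3] [0.1 0.1] [545.8  40.5  85. ] [545.7  40.8  85. ]
screw [554.2  72.6  85. ] [0.3 0.3] [554.3  72.3  85. ] [554.1  72.8  85. ]
screw [615.5  22.4  85.2] [0.1 0.1] [615.5  22.5  85. ] [615.5  22.3  85. ]
screw [623.7  54.2  85.3] [0. 0.] [623.8  54.3  85. ] [623.7  54.2  85. ]
screw [684.8   4.1  85.3] [0.1 0.1] [685.   4.  85.] [684.8   4.2  85. ]
screw [693.8  35.9  84.7] [0.1 0.1] [693.5  36.   85. ] [693.7  35.8  85. ]
yaw -14.727311804120106 centre [619.61213664  38.31054465  85.        ] len 143.84657875730218 72.07585276946189 32.98173729476369
ptr 1 [205, 188, 13, 34, 216] [213.6 205.1]
ptr 1 [186, 212, 13, 6, 44] [192.  214.1]
ptr 2 [135, 138, 19, 27, 243] [140.5 154.6]
ptr 2 [167, 138, 15, 27, 203] [177.  149.6]
slot cols view2 row70,100
[ 32  33  32  30  37  51  51  52  49  49  51  47  33  41 108 196 197 196
 198 189 135  33  38  46  50  50  52  52  52  51  49  48  51  50  50] [ 31  32  30  32  31  30  32  33  31  31  32  33  37  33  92 228 254 254
 254 254 251  30  36  43  49  49  47  47  48  49  48  47  50  46  48]
slot rows col252,263
[36 34 34 3
[... 269 characters left out ...]
7 46 48 46 46 47 46 49
 44 45 46 46 44 46 46 47 47 45 44 46 46 45 42 45 45 47 44 46 46 43 43 44
 45 45 44 41 43 43 42 44 44 42 43 43 43 45 42 40 42 42 44 46 44 47 43 46
 46 43 46]
rail rows 150,170
[ 27  27  24  28  28  28  27  41  90 129 135 134 134 137 135 134 134 133
 124 107  58  38  40  40  39  39  41  40] [ 26  24  25  27  25  27  28  37  85 124 135 137 137 136 135 135 135 133
 125 106  60  25  25  31  40  40  45  42] [ 44  34  31  92 134 140 141 141 142 142 108  90 102 119 133 134 137 136
 136 135 133 135 135 135 137 135 134 135 137 136 137 136 135 137 135 134
 134 136 134 137 136 134 135 136 136 134 136 136 135 134 136 135 135 136
 133 134 135 135 134 135 136 136 134  84  39  31  29]
```

Run:
```python
from h import *
C1=cam("wrist",np.load("T1.npy"));C2=cam("wrist",np.load("T2.npy"))
y=np.radians(-14.73);ux=np.array([np.cos(y),np.sin(y),0]);uy=np.array([-np.sin(y),np.cos(y),0])
O=np.array([619.61,38.31,0])-60*uy; print("O",O)
loc=lambda p:np.array([(p-O)@ux,(p-O)@uy,p[2]]).round(1)
p,e=tri([ray(C1,192,214.1),ray(C2,147.42,156.36)]);print("topline",loc(p),e)
I=[cv2.cvtColor(cv2.imread(f"pics/w{i}.png"),cv2.COLOR_BGR2GRAY) for i in (1,2)]
# line directions: weighted PCA on knob-top line
for n,g,C,(u0,u1,v0,v1) in (("1",I[0],C1,(183,202,209,221)),("2",I[1],C2,(139,157,151,162))):
    m=(g[v0:v1,u0:u1]>110); v,u=np.nonzero(m); pts=np.array([loc(onz(C,a+u0,b+v0,95)) for a,b in zip(u,v)])[:,:2]
    w,V=np.linalg.eigh(np.cov(pts.T)); d=V[:,1]; print(n,"dir",np.degrees(np.arctan2(d[1],d[0])),"cent",pts.mean(0),np.ptp(pts@d))
# skirt pointer in local polar, z 60 & 66
    for z in (60,67):
        print("ptr z",z,loc(onz(C,*( (210.5,199) if n=="1" else (171.4,146.7)),z)))
# skirt circle centre: knob top disc (z94) greyish - dump numerals ring not needed
print("slot v2 at z85: cols",[loc(onz(C2,u,80,85)) for u in (251.5,262.5)],"rows",[loc(onz(C2,257,v,85)) for v in (51.5,52.5,105.5,106.5)])
print("rail v2 z125: cols",[loc(onz(C2,u,160,125)) for u in (252,264)],"rows",[loc(onz(C2,258,v,125)) for v in (139,190.5)])
g=I[0]; print(g[215,288:312],g[230,288:312],g[245,288:312]); print(g[195:256,298],g[195:256,302])
```

```text
O [604.3541378  -19.71808517   0.        ]
topline [ 34.4 -45.7  93.9] [np.float64(0.22996873343861463), np.float64(0.22996873343866167)]
1 dir 104.24221593214237 cent [ 34.01428571 -45.50285714] 11.933809102200627
ptr z 60 [ 31.  -31.8  60. ]
ptr z 67 [ 28.4 -30.6  67. ]
2 dir 104.23393978517345 cent [ 34.13181818 -45.53863636] 12.46901854136285
ptr z 60 [ 31.5 -31.5  60. ]
ptr z 67 [ 30.2 -29.5  67. ]
slot v2 at z85: cols [array([-33.6,  54.9,  85. ]), array([-33.5,  64.9,  85. ])] rows [array([-57.2,  60.1,  85. ]), array([-56.3,  60.1,  85. ]), array([-11.2,  59.7,  85. ]), array([-10.3,  59.7,  85. ])]
rail v2 z125: cols [array([ 31.4,  55.1, 125. ]), array([ 31.5,  65.4, 125. ])] rows [array([ 13.6,  60.4, 125. ]), array([ 59.,  60., 125.])]
[ 37  37  35  67 129 121 108 152 192 205 205 204 205 205 205 203 195 154
  39  38  39  40  39  39] [ 35  34  30  40  93 121 129 185 198 202 204 203 203 204 203 198 159  59
  40  40  41  42  43  42] [ 29  31  28  28  68 135 114 127 132 131 132 132 131 136 161 168  82  42
  41  41  42  40  41  42]
[152 180 192 205 209 211 210 171 140 135 139 184 206 206 207 206 205 205
 205 205 205 205 204 206 205 204 206 204 204 204 205 205 203 203 202 204
 203 204 203 203 203 202 204 202 204 154 131 131 132 131 132 132 132 132
 132  91  42  28  32  32  32] [ 37  40  38  39  38  38  40 112 134 113 133 175 197 204 204 203 202 205
 204 205 205 204 205 206 204 205 204 205 204 206 206 204 204 204 204 203
 203 202 203 202 201 200 201 201 200 199 197 200 197 198 161 144 146 144
 132  74  32  33  34  32  31]
```

Local frame (photometer):
- Origin is (604.4, -19.7) and yaw is -14.73°.
- The slots lie at x = ±37, y = 60. The rail top measures 10.3 x 45.4 mm when cast at z = 125, which confirms that height.
- The sleeve is down (top line at z = 93.9) and the pointer stands at 104°, which is numeral 2.

The crop already viewed confirms the middle-sized plate in the light slot. I'll go to the plate now.

Call:
apply_moves(
  deltas=[
    [0.65,0.02,0,0,0,-0.12,0.5],
    [0,0,0.6,0,0,0,0.5],
    [0,0,1,0,0,0,0.5],
    [0,0,1,0,0,0,0.5],
    [0,0,1,0,0,0,0.5],
    [0,0,0.5,0,0,0,0.5],
    [0,0,0.29,0,0,0,0.5],
    [0,0,0,0,0,0,0.5],
  ],
  grip_force=40,
)

```text
time: 4.75
tool_pos: [655.7, 29.1, 113.5]
tcp_rot: [-180.0, -0.0, 165.3]
ft_force: [0.8, -0.4, 0.2]
finger_gap: 42.8
grip_force: 0.0
```

Run:
```python
from h import *
T=pose();im=snapshot("wrist")[:,:,::-1]; cv2.imwrite("pics/w3.png",im); s=sense(); print(s['tool_pos'],s['tcp_rot'],s['finger_gap'],s['ft_force'])
cv2.imwrite("pics/w3b.png",cv2.resize(im,(640,480)))
```

```text
[656.21756173  29.07306053 114.42405766] [1.79986718e+02 6.56189574e-02 1.65281482e+02] 42.835188593069034 [ 0.40129805 -0.65425874 -0.59015217]
```

View pics/w3b.png

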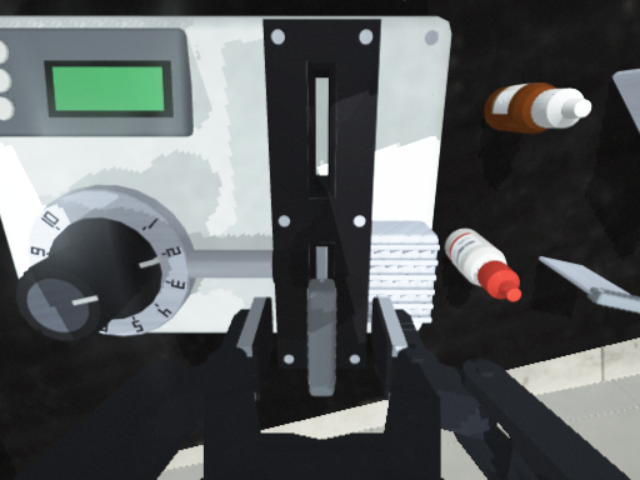

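The rail (col 321) sits midway between the pads, so I'll close on it.

Call:
apply_moves(
  deltas=[
    [0,0,0,0,0,0,0],
    [0,0,0,0,0,0,0],
    [0,0,0,0,0,0,0],
    [0,0,0,0,0,0,0],
    [0,0,0,0,0,0,0],
    [0,0,0,0,0,0,0],
  ],
  grip_force=40,
)

```text
time: 5.55
tool_pos: [656.5, 29.1, 114.8]
tcp_rot: [180.0, 0.1, 165.3]
ft_force: [0.3, 0.2, 5.6]
finger_gap: 9.1
grip_force: 41.7
```

Call:
apply_moves(
  deltas=[
    [0,0,-0.3,0,0,0,0],
    [0,0,-0.5,0,0,0,0],
    [0,0,-0.6,0,0,0,0],
    [0,0,-0.6,0,0,0,0],
    [0,0,0,0,0,0,0],
    [0,0,0,0,0,0,0],
  ],
)

```text
time: 6.3
tool_pos: [655.6, 29.2, 173.4]
tcp_rot: [-180.0, -0.0, 165.3]
ft_force: [-0.7, -1.0, -1.0]
finger_gap: 9.3
grip_force: 40.9
```

Run:
```python
from h import *
im=snapshot("wrist")[:,:,::-1]; cv2.imwrite("pics/w4.png",im); s=sense(); print(s['tool_pos'],s['tcp_rot'],s['finger_gap'],s['grip_force'],s['ft_force'])
cv2.imwrite("pics/w4b.png",np.hstack([cv2.resize(im[0:384,160:352],None,fx=1.5,fy=1.5),cv2.resize(snapshot("scene")[150:290,220:420,::-1],None,fx=2.4,fy=2.4)[:336].repeat(1,0) if 0 else cv2.resize(snapshot("scene")[100:292,220:412,::-1],(500,576))]))
```

```text
[655.1892317   29.18300819 172.75113477] [-1.79983347e+02 -7.35272821e-02  1.65285949e+02] 9.157649296102615 40.87764322757721 [-0.09378942  0.4288806  -0.88560339]
```

View pics/w4b.png

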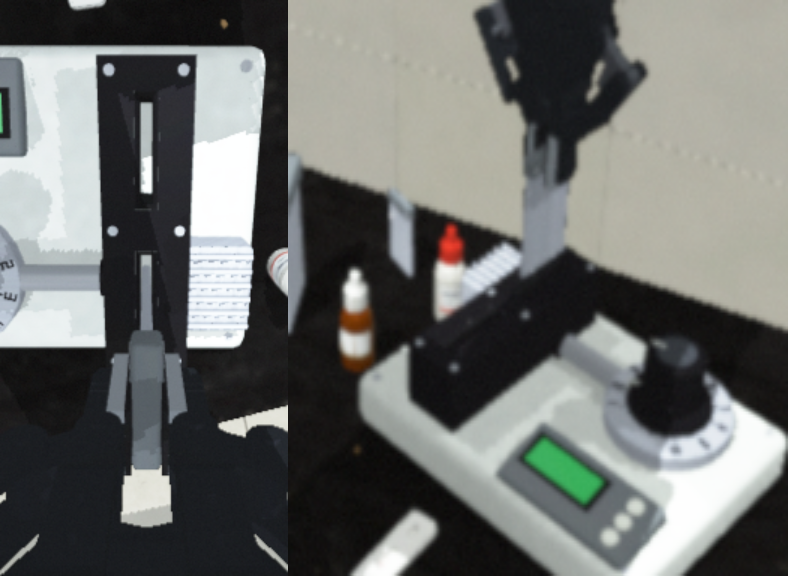

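Call:
apply_moves(
  deltas=[
    [0.45,0,0,0,0,0,0],
    [0.8,0,0,0,0,0,0],
    [0.8,0,0,0,0,0,0],
    [0.4,0,0,0,0,0,0],
    [0,0,0,0,0,0,0],
    [0,0,0.3,0,0,0,0],
    [0,0,0.2,0,0,0,0],
    [0,0,0.1,0,0,0,0],
  ],
)

```text
time: 7.4
tool_pos: [584.4, 47.6, 154.4]
tcp_rot: [-180.0, -0.1, 165.3]
ft_force: [-1.1, 0.3, -0.6]
finger_gap: 9.3
grip_force: 40.9
```

Call:
apply_moves(
  deltas=[
    [0,0,0.1,0,0,0,0],
    [0,0,0.1,0,0,0,0],
    [0,0,0,0,0,0,0],
  ],
)

```text
time: 7.78
tool_pos: [584.5, 47.8, 149.4]
tcp_rot: [-180.0, -0.0, 165.3]
ft_force: [-0.3, -0.5, -0.7]
finger_gap: 9.2
grip_force: 40.9
```

No force with the lower edge already about 9 mm inside the mouth, so I'll keep going down.

Call:
apply_moves(
  deltas=[
    [0,0,0.3,0,0,0,0],
    [0,0,0.3,0,0,0,0],
    [0,0,0.3,0,0,0,0],
    [0,0,0.15,0,0,0,0],
    [0,0,0.1,0,0,0,0],
    [0,0,0,0,0,0,0],
  ],
)

```text
time: 8.52
tool_pos: [584.8, 47.8, 115.3]
tcp_rot: [180.0, 0.0, 165.3]
ft_force: [0.1, -0.6, -0.1]
finger_gap: 9.2
grip_force: 40.9
```

Call:
apply_moves(
  deltas=[
    [0,0,0.05,0,0,0,0],
    [0,0,0,0,0,0,0],
    [0,0,0,0,0,0,0.5],
    [0,0,0,0,0,0,0.5],
    [0,0,0,0,0,0,0.5],
    [0,0,0,0,0,0,0.5],
  ],
)

```text
time: 9.28
tool_pos: [584.5, 47.8, 113.4]
tcp_rot: [-180.0, -0.0, 165.3]
ft_force: [-0.3, -0.3, -0.3]
finger_gap: 43.1
grip_force: 0.0
```

Call:
apply_moves(
  deltas=[
    [0,0,-0.5,0,0,0,0.5],
    [0,0,-0.8,0,0,0,0.5],
    [0,0,-0.8,0,0,0,0.8],
    [0,0,-0.2,0,0,0,1],
    [0,0,0,0,0,0,1],
    [0,0,0,0,0,0,1],
  ],
)

```text
time: 10.02
tool_pos: [583.9, 47.8, 181.4]
tcp_rot: [-180.0, -0.1, 165.3]
ft_force: [-0.2, -0.7, -0.5]
finger_gap: 85.4
grip_force: 0.0
```

Run:
```python
from h import *
s=sense();print(s['tool_pos'],s['tcp_rot'],s['ft_force'])
im=snapshot("wrist")[:,:,::-1];np.save("T5.npy",pose(s)); cv2.imwrite("pics/w5.png",im); sc=snapshot("scene")[:,:,::-1]; cv2.imwrite("pics/s5.png",sc)
cv2.imwrite("pics/w5b.png",np.hstack([cv2.resize(im[:,110:350],None,fx=1.5,fy=1.5),cv2.resize(sc[140:290,240:390],(430,576))]))
y=np.radians(-14.73);ux=np.array([np.cos(y),np.sin(y)]);uy=np.array([-ux[1],ux[0]]);O=np.array([604.35,-19.72])
d=O+37*ux-58*uy-np.array(s['tool_pos'][:2]);print("to sleeve tool x,y (units):",-(d@ux)/30,(d@uy)/30)
```

```text
[583.92275743  47.80466755 181.39970624] [-1.79972979e+02 -1.01055150e-01  1.65285826e+02] [-0.23371738 -0.69310745 -0.54393983]
to sleeve tool x,y (units): -2.464167108357796 -3.937051089787995
```

View pics/w5b.png

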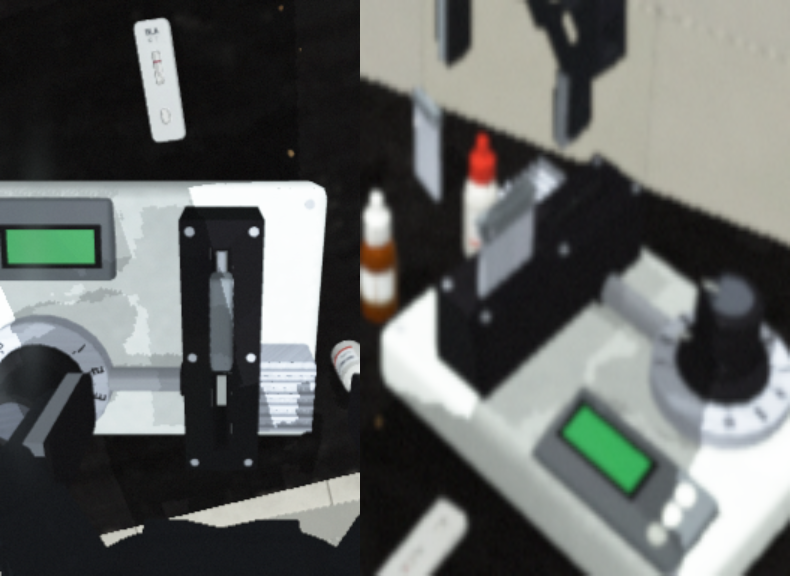

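The plate stands upright in the park slot (rail at about (221,320) in the crop). Next I'll move over the sleeve, taking a picture to check centring on the way down.

Call:
apply_moves(
  deltas=[
    [-0.4,-0.7,0,0,0,0,1],
    [-0.6,-0.9,0,0,0,0,1],
    [-0.6,-1,0,0,0,0,1],
    [-0.6,-0.9,0,0,0,0,1],
    [-0.26,-0.44,0,0,0,0,1],
    [0,0,0.5,0,0,0,1],
    [0,0,0.5,0,0,0,1],
    [0,0,0,0,0,0,1],
  ],
)

```text
time: 11.12
tool_pos: [624.1, -83.7, 149.5]
tcp_rot: [180.0, -0.3, 165.4]
ft_force: [0.6, 0.0, 1.0]
finger_gap: 85.4
grip_force: 0.0
```

Run:
```python
from h import *
s=sense();print(s['tool_pos'],s['tcp_rot'])
im=snapshot("wrist")[:,:,::-1]; np.save("T6.npy",pose(s)); cv2.imwrite("pics/w6.png",im)
cv2.imwrite("pics/w6b.png",cv2.resize(im,(720,540)))
y=np.radians(-14.73);ux=np.array([np.cos(y),np.sin(y),0]);uy=np.array([-ux[1],ux[0],0]);O=np.array([604.35,-19.72,0])
C=cam("wrist",np.load("T5.npy")); g=cv2.cvtColor(cv2.imread("pics/w5.png"),cv2.COLOR_BGR2GRAY)
u=110+221/1.5; print(g[165:260,int(u)])
for v in (181.5,247): p=onz(C,u,v,125)-O; print("rail",p@ux,p@uy)
d=O+37*ux-58*uy-np.array(s['tool_pos']);print("to sleeve mm tool x,y:",-(d@ux),(d@uy))
```

```text
[624.06239897 -83.69067377 149.51468993] [179.99846909  -0.28549127 165.3580786 ]
[ 34  26  80 165 182 180 182 182 182 183 181 181 182 181 183 152 109  80
  74  75 115 154 133 128 131 132 118 113 114 114 115 113 113 114 114 114
 115 115 105 101  99 102 102 101 101 101 101 102  99 101 102 100 104 101
 101 101  99 100 101 102 102 101 101  98  99  99  98 101  98  99 107 112
 109 112 113 111 112 113 112 113 112 108  56  25  24 109 156 166 163 165
 166 167 169 167 166]
rail -62.26090922495642 60.096134840427396
rail -14.138103226067605 60.132451854928256
to sleeve mm tool x,y: -1.6699908296549102 -1.143898941031291
```

View pics/w6b.png

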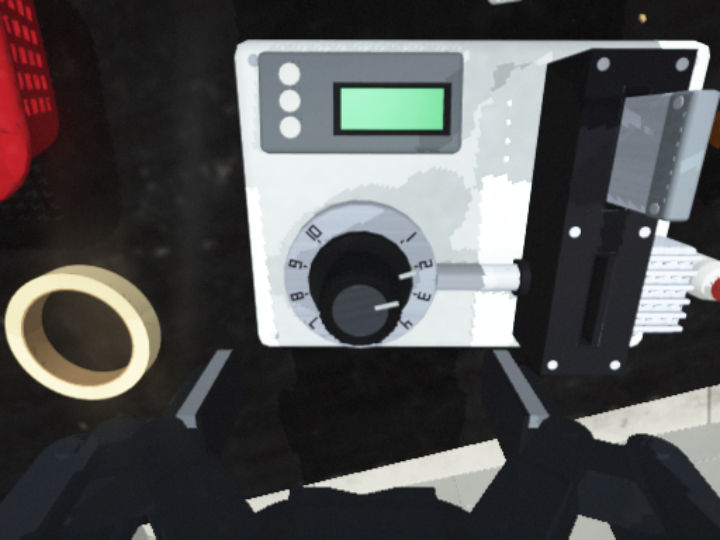

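The sleeve knob is centred between the fingers (about (360,310)), with the pointer at 2. I'll descend and grip.

Call:
apply_moves(
  deltas=[
    [-0.04,-0.04,0.5,0,0,0,1],
    [0,0,0.7,0,0,0,1],
    [0,0,0.7,0,0,0,1],
    [0,0,0.4,0,0,0,1],
    [0,0,0,0,0,0,1],
  ],
)

```text
time: 11.8
tool_pos: [625.6, -86.5, 81.6]
tcp_rot: [-180.0, -0.2, 165.3]
ft_force: [0.9, 0.7, -0.5]
finger_gap: 85.3
grip_force: 0.0
```

Call:
apply_moves(
  deltas=[
    [0,0,0,0,0,0,0],
    [0,0,0,0,0,0,0],
    [0,0,0,0,0,0,0],
    [0,0,0,0,0,0,0],
    [0,0,0,0,0,0,0],
    [0,0,0,0,0,0,0],
  ],
  grip_force=50,
)

```text
time: 12.55
tool_pos: [627.8, -86.1, 85.2]
tcp_rot: [179.9, 0.1, 165.3]
ft_force: [0.2, 4.6, 6.7]
finger_gap: 39.7
grip_force: 50.6
```

Call:
apply_moves(
  deltas=[
    [0,0,-0.1,0,0,0,0],
    [0,0,-0.1,0,0,0,0],
    [0,0,0,0,0,0,0],
    [0,0,0,0,0,0,0],
  ],
)

```text
time: 13.05
tool_pos: [627.5, -86.1, 89.1]
tcp_rot: [179.9, 0.1, 165.3]
ft_force: [7.2, 3.0, -7.3]
finger_gap: 39.5
grip_force: 51.1
```

Call:
apply_moves(
  deltas=[
    [0,0,-0.06,0,0,0,0],
    [0,0,0,0,0,0,0],
  ],
)

```text
time: 13.3
tool_pos: [627.5, -86.1, 90.9]
tcp_rot: [179.9, 0.1, 165.3]
ft_force: [6.9, 2.9, -7.5]
finger_gap: 39.8
grip_force: 51.1
```

Run:
```python
from h import *
for i in range(3):
    s=sense();print(np.round(s['tool_pos'],1),np.round(s['ft_force'],1),np.round(s['wrist_torque'],2),np.round(s['joint_pos'],1)); T=pose(s); im=snapshot("wrist")[:,:,::-1]
cv2.imwrite("pics/w7.png",im)
sc=snapshot("scene")[:,:,::-1]; cv2.imwrite("pics/s7.png",sc)
cv2.imwrite("pics/w7b.png",np.hstack([cv2.resize(im[130:330,130:380],None,fx=1.6,fy=1.6),cv2.resize(sc[180:280,310:435],(400,320),interpolation=cv2.INTER_CUBIC)]))
```

```text
[627.5 -86.1  90.9] [ 6.9  2.9 -7.5] [ 0.42 -1.18 -0.02] [-12.5  19.2  88.3   0.1  72.5 -87.8]
[627.5 -86.1  90.9] [ 6.4  2.8 -7.3] [ 0.48 -1.21 -0.03] [-12.5  19.2  88.3   0.1  72.4 -87.8]
[627.5 -86.1  90.8] [ 7.2  2.9 -7.6] [ 0.44 -1.15 -0.05] [-12.5  19.2  88.3   0.1  72.4 -87.8]
```

View pics/w7b.png

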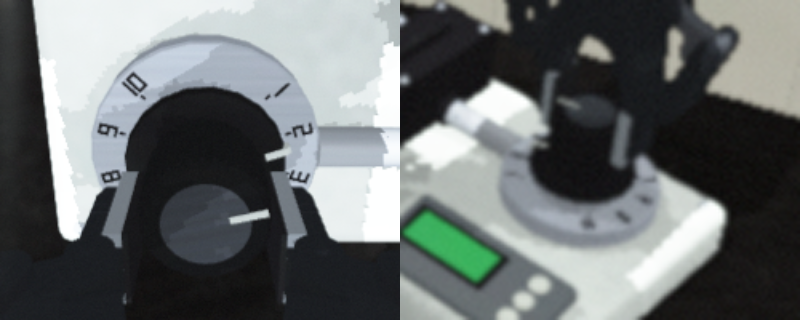

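The fingers hold the barrel and the spring force of 7.4 N shows, so the sleeve is lifting. I'll lift it a little more and try a first turn while watching the torque.

Call:
apply_moves(
  deltas=[
    [0,0,-0.03,0,0,0,0],
    [0,0,0,0,0,0.5,0],
    [0,0,0,0,0,1,0],
    [0,0,0,0,0,1,0],
    [0,0,0,0,0,0,0],
  ],
)

```text
time: 14.12
tool_pos: [627.3, -86.5, 91.6]
tcp_rot: [180.0, 0.1, 153.8]
ft_force: [6.8, 1.4, -7.7]
finger_gap: 39.7
grip_force: 51.2
```

Run:
```python
from h import *
s=sense();print(np.round(s['tool_pos'],1),np.round(s['tcp_rot'],1),np.round(s['ft_force'],1),np.round(s['wrist_torque'],2))
T=pose(s);im=snapshot("wrist")[:,:,::-1];cv2.imwrite("pics/w8.png",im)
for f in ("w7","w8"):
    g=cv2.cvtColor(cv2.imread(f"pics/{f}.png"),cv2.COLOR_BGR2GRAY); u0,v0=230,200
    m=(g>120).astype(np.uint8);k,l,st,c=cv2.connectedComponentsWithStats(m)
    print(f,[(st[j].tolist(),c[j].round(1).tolist()) for j in range(1,k) if 8<st[j,4]<150 and 220<c[j][0]<320 and 190<c[j][1]<300])
```

```text
[627.3 -86.5  91.6] [1.800e+02 1.000e-01 1.538e+02] [ 6.8  1.4 -7.7] [ 0.12 -1.08  0.03]
w7 [([273, 261, 25, 9, 123], [285.3, 265.2])]
w8 [([273, 261, 25, 9, 124], [285.4, 265.2]), ([218, 282, 5, 7, 22], [220.1, 285.1])]
```

No torque, and the pointer line stays fixed in the wrist view, so the sleeve turns with the hand. 168.1° remains, about 36.7 units.

Call:
apply_moves(
  deltas=[
    [0,0,0,0,0,1,0],
    [0,0,0,0,0,1,0],
    [0,0,0,0,0,1,0],
    [0,0,0,0,0,1,0],
    [0,0,0,0,0,1,0],
    [0,0,0,0,0,1,0],
    [0,0,0,0,0,1,0],
    [0,0,0,0,0,1,0],
  ],
)

```text
time: 15.18
tool_pos: [626.1, -87.7, 91.0]
tcp_rot: [-179.9, 0.0, 117.0]
ft_force: [0.3, -3.6, -7.7]
finger_gap: 39.2
grip_force: 51.2
```

Call:
apply_moves(
  deltas=[
    [0,0,0,0,0,1,0],
    [0,0,0,0,0,1,0],
    [0,0,0,0,0,1,0],
    [0,0,0,0,0,1,0],
    [0,0,0,0,0,1,0],
    [0,0,0,0,0,1,0],
    [0,0,0,0,0,1,0],
    [0,0,0,0,0,1,0],
  ],
)

```text
time: 16.18
tool_pos: [624.4, -87.8, 90.1]
tcp_rot: [-179.7, 0.1, 80.3]
ft_force: [-3.9, -4.4, -6.9]
finger_gap: 39.6
grip_force: 51.2
```

Call:
apply_moves(
  deltas=[
    [0,0,-0.04,0,0,1,0],
    [0,0,0,0,0,1,0],
    [0,0,0,0,0,1,0],
    [0,0,0,0,0,1,0],
    [0,0,0,0,0,1,0],
    [0,0,0,0,0,1,0],
    [0,0,0,0,0,1,0],
    [0,0,0,0,0,1,0],
  ],
)

```text
time: 17.18
tool_pos: [623.0, -86.9, 90.2]
tcp_rot: [-179.6, 0.3, 43.7]
ft_force: [-6.8, -1.5, -7.3]
finger_gap: 39.6
grip_force: 51.2
```

Call:
apply_moves(
  deltas=[
    [0,0,0,0,0,1,0],
    [0,0,0,0,0,1,0],
    [0,0,0,0,0,1,0],
    [0,0,0,0,0,1,0],
    [0,0,0,0,0,1,0],
    [0,0,0,0,0,1,0],
    [0,0,0,0,0,1,0],
    [0,0,0,0,0,1,0],
  ],
)

```text
time: 18.18
tool_pos: [622.3, -85.4, 89.7]
tcp_rot: [-179.8, 0.6, 7.0]
ft_force: [-8.3, 4.2, -8.1]
finger_gap: 39.3
grip_force: 51.2
```

Run:
```python
from h import *
s=sense();print(np.round(s['tool_pos'],1),np.round(s['tcp_rot'],1),np.round(s['ft_force'],1),np.round(s['wrist_torque'],2),np.round(s['joint_pos'],1))
im=snapshot("wrist")[:,:,::-1];cv2.imwrite("pics/w9.png",im)
g=cv2.cvtColor(im,cv2.COLOR_BGR2GRAY)
m=(g>120).astype(np.uint8);k,l,st,c=cv2.connectedComponentsWithStats(m)
print([(st[j].tolist(),c[j].round(1).tolist()) for j in range(1,k) if 8<st[j,4]<200 and 220<c[j][0]<320 and 190<c[j][1]<300])
```

```text
[622.3 -85.4  89.7] [-179.8    0.6    7. ] [-8.3  4.2 -8.1] [0.96 1.57 0.05] [-12.5  19.2  88.5   0.   73.   70.5]
[([272, 262, 25, 9, 113], [284.6, 265.9])]
```

Call:
apply_moves(
  deltas=[
    [0,0,0,0,0,1,0],
    [0,0,0,0,0,1,0],
    [0,0,0,0,0,1,0],
    [0,0,0,0,0,1,0],
    [0,0,0,0,0,0.5,0],
    [0,0,0,0,0,0,0],
    [0,0,0,0,0,0,0],
  ],
)

```text
time: 19.1
tool_pos: [622.5, -84.4, 89.7]
tcp_rot: [-179.9, 0.6, -13.4]
ft_force: [-8.4, 8.3, -6.6]
finger_gap: 39.3
grip_force: 51.2
```

Call:
apply_moves(
  deltas=[
    [0,0,0,0,0,0.2,0],
    [0,0,0,0,0,0,0],
    [0,0,0.1,0,0,0,0],
    [0,0,0.1,0,0,0,0],
    [0,0,0.05,0,0,0,0],
    [0,0,0,0,0,0,0],
  ],
)

```text
time: 19.85
tool_pos: [622.9, -84.4, 85.1]
tcp_rot: [-179.9, 0.6, -14.3]
ft_force: [-18.4, 10.4, 11.4]
finger_gap: 39.6
grip_force: 53.3
```

Run:
```python
from h import *
s=sense();print(np.round(s['tool_pos'],1),np.round(s['tcp_rot'],1),np.round(s['ft_force'],1),np.round(s['wrist_torque'],2))
```

```text
[622.9 -84.4  85.1] [-179.9    0.6  -14.3] [-18.4  10.4  11.4] [1.87 3.08 0.03]
```

The sleeve is at its bottom height (85.1 mm, as when I first gripped it) with an upward reaction, so I'll release and go up.

Call:
apply_moves(
  deltas=[
    [0,0,0,0,0,0,0.4],
    [0,0,0,0,0,0,0.7],
    [0,0,0,0,0,0,1],
    [0,0,0,0,0,0,1],
    [0,0,0,0,0,0,1],
    [0,0,0,0,0,0,1],
  ],
)

```text
time: 20.6
tool_pos: [626.9, -86.8, 86.0]
tcp_rot: [180.0, -0.0, -14.4]
ft_force: [0.3, 0.2, -0.6]
finger_gap: 85.2
grip_force: 0.0
```

Call:
apply_moves(
  deltas=[
    [0,0,-0.4,0,0,0,1],
    [0,0,-0.8,0,0,0,1],
    [0,0,-1,0,0,0,1],
    [0,0,-1,0,0,0,1],
    [0,0,-1,0,0,0,1],
    [-1,0,-0.5,0,0,0,1],
    [-1,0,0,0,0,0,1],
    [0,0,0,0,0,0,1],
  ],
)

```text
time: 21.6
tool_pos: [567.8, -71.4, 228.2]
tcp_rot: [-180.0, -0.1, -14.4]
ft_force: [1.0, -0.6, 0.4]
finger_gap: 85.4
grip_force: 0.0
```

Run:
```python
from h import *
s=sense();print(s['time'],np.round(s['tool_pos'],1),np.round(s['tcp_rot'],1),np.round(s['ft_force'],1),s['finger_gap'])
im=snapshot("wrist")[:,:,::-1];np.save("T10.npy",pose(s));cv2.imwrite("pics/w10.png",im)
t=snapshot("top")[:,:,::-1];cv2.imwrite("pics/t10.png",t);sc=snapshot("scene")[:,:,::-1];cv2.imwrite("pics/s10.png",sc)
cv2.imwrite("pics/w10b.png",np.hstack([cv2.resize(im,(512,384)),cv2.resize(sc[140:292,270:384],(288,384))]))
```

```text
21.6 [567.8 -71.4 228.2] [-1.80e+02 -1.00e-01 -1.44e+01] [ 1.  -0.6  0.4] 85.3978720201218
```

View pics/w10b.png

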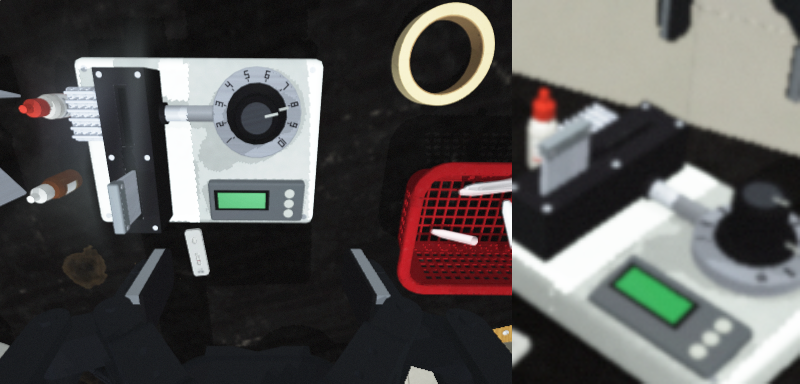

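The pointer is at 8 (about (285,110)) and the plate stands in the park slot. I'll take one more view to measure the sleeve's lift and angle and the plate's height numerically.

Call:
apply_moves(
  deltas=[
    [0.7,-0.5,0,0,0,0,1],
    [0.9,-0.8,0,0,0,0,1],
    [0.4,-0.4,0,0,0,0,1],
    [0,0,0,0,0,0,1],
    [0,0,0,0,0,0,1],
  ],
)

```text
time: 22.38
tool_pos: [639.4, -37.7, 226.6]
tcp_rot: [180.0, 0.0, -14.4]
ft_force: [0.2, 0.2, 0.2]
finger_gap: 85.6
grip_force: 0.0
```

Run:
```python
from h import *
s=sense();T=pose(s);im=snapshot("wrist")[:,:,::-1];cv2.imwrite("pics/w11.png",im)
y=np.radians(-14.73);ux=np.array([np.cos(y),np.sin(y),0]);uy=np.array([-ux[1],ux[0],0]);O=np.array([604.35,-19.72,0])
loc=lambda p:np.array([(p-O)@ux,(p-O)@uy,p[2]]).round(2)
CC=[cam("wrist",np.load("T10.npy")),cam("wrist",T)];G=[cv2.cvtColor(i,cv2.COLOR_BGR2GRAY) for i in (cv2.imread("pics/w10.png"),im)]
w=lambda x,yy,z:O+x*ux+yy*uy+np.array([0,0,z])
R=[];Q=[]
for C,g in zip(CC,G):
    a=proj(C,w(40,-70.2,94)); print("expect line",a)
    m=(g>120).astype(np.uint8);k,l,st,c=cv2.connectedComponentsWithStats(m)
    j=min((j for j in range(1,k) if 8<st[j,4]<120),key=lambda j:np.hypot(*(c[j]-a)));print(st[j],c[j]);R.append(ray(C,*c[j]))
    v,u=np.nonzero(l==j); p=np.array([loc(onz(C,b,d,94))[:2] for b,d in zip(u,v)]); e,V=np.linalg.eigh(np.cov(p.T)); print("dir",np.degrees(np.arctan2(*V[::-1,1])))
    # rail top face: bright-grey blob around expected
    b=proj(C,w(-37,60,125)); bi=b.round().astype(int); val=g[bi[1],bi[0]]; f=cv2.floodFill(g.copy(),None,tuple(map(int,bi)),255,6,6,8|cv2.FLOODFILL_MASK_ONLY|(255<<8)|cv2.FLOODFILL_FIXED_RANGE)
    mk=f[2][1:-1,1:-1]; q=cv2.minAreaRect(cv2.findNonZero((mk>0).astype(np.uint8)));print("rail exp",b,val,q);Q.append(ray(C,*q[0]))
    print([loc(onz(C,*x,125)).tolist() for x in cv2.boxPoints(q)])
p,e=tri(R);print("line",loc(p),e); print("angle",np.degrees(np.arctan2(loc(p)[1]+58,loc(p)[0]-37)))
p,e=tri(Q);print("rail",loc(p),e)
```

```text
expect line [270.29703308 114.97738544]
[265 112  13   6  41] [270.95121951 114.7804878 ]
dir 104.06530769040121
rail exp [115.54640802 210.98902934] 188 ((115.12948608398438, 209.55929565429688), (46.488704681396484, 8.294502258300781), 80.90972137451172)
[[-15.92, 63.58, 125.0], [-14.75, 56.7, 125.0], [-56.54, 56.55, 125.0], [-57.85, 63.81, 125.0]]
expect line [324.1550027  182.94142435]
[319 181  13   5  39] [324.87179487 183.1025641 ]
dir 102.56046585487859
rail exp [180.90375211 273.64477856] 221 ((181.41725158691406, 272.50689697265625), (39.44660568237305, 6.560593128204346), 85.2363510131836)
[[-15.8, 62.22, 125.0], [-15.21, 56.42, 125.0], [-56.81, 56.52, 125.0], [-57.45, 62.62, 125.0]]
line [ 40.22 -70.67  95.04] [np.float64(0.0584439481281639), np.float64(0.05844394812818218)]
angle -75.74052735178952
rail [-34.85  59.13 126.63] [np.float64(0.20504830295705317), np.float64(0.2050483029570982)]
```

```bash
python3 -c "
from bench import hand_in; print(hand_in())"
```

```text
the job is handed in; nothing more can be done
None
```

The job is handed in at about 22 s of the 67 s limit, with no verdict returned: the dark plate stands home in the park slot (rail top about 126 mm, 125 expected) and the filter sleeve is down at 8, pointer at -75.7° against -75°.

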